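Unhook a tube rack from a shaker clamp

TASK

The tube rack on the shaker is hooked under the clamp's front lip: ease it back against the sprung stop until you feel it firmly home, tilt its front foot up over the lip and take it out, never forcing it. Then set the rack down gently and upright on the floor of the steel tray, in the free part beside the two vials, leaving those vials, the pot on the shaker and the jar where they stand.

Things in the scene. Friction and masses are not known exactly. Their poses are not given: they have to be found in the camera images.
- rack_center (a point): White plastic tube rack in the shaker's clamp, 0.25-0.47 kg; its centre, 35 mm above its underside; x to its front foot, z up. Gripping block 46 (x) by 90 mm (y), 8 to 70 mm above the underside, tube caps to 82 mm. Foot plate 112 (x) by 90 mm, 8 mm thick: a 33 mm foot in front and one behind. Grip across the 46 mm, fingertips 25 mm or more above the underside (over the clamp).
- rack_toe (a point): lower front edge of the rack's foot plate, at its middle: 56 mm in front of (+x) and 35 mm below rack_center
- rack_heel (a point): lower rear edge of the rack's foot plate, at its middle: 56 mm behind (-x) and 35 mm below rack_center; the edge about which to tilt it
- shaker: Lab shaker, 230 x 200 mm, fixed to the bench; origin at the centre of its underside, flat deck 90 mm above. x points horizontally from the clamp's rear pocket to its front lip; the rack starts with the same axes, centred near x = +18 mm. Clamp side rails (11 mm high) leave 6 mm either side of the rack. Over 22 N between rack and shaker is forcing it.
- clamp_front (a point): On the deck at the foot of the clamp's front wall (11 mm high), which the rack's front foot touches at the start. On the wall lies the steel keeper lip, underside 11 and top 16 mm above the deck. It reaches back over the front foot by a hidden amount, 4 to 26 mm, set anew each time and not reported. Lip and rear pocket sit on one slide.
- clamp_rear (a point): On the deck, under the rack's heel at the start. Behind it a plunger presses the rack forward (2.5-8 N, 0.2 N/mm), then a rubber buffer (10 N/mm, 3 mm) stops it after 6 to 28 mm, found by feel, always 2 mm after the front foot has left the lip. Push needed there: 5 to 10 N, then steep; 10-14 N is firmly home.
- pocket_roof (a point): Roughly at the pocket's steel roof (it moves with the slide): underside 15, top 20 mm above the deck, reaching 10 mm forward of the buffer, so the pushed-back rack cannot go straight up. Tilt its front up 0.2-0.27 rad about the heel (heel may lift 1-2 mm), draw it 15 mm or more forward, front foot above the lip, then lift out.
- tray_spot (a point): Low open steel tray, fixed, 230 (x) by 150 mm (y) outside, 5 mm walls and floor, rim 18 mm above the bench. This point: on its inner floor (5 mm above the bench), centre of the free part, 30 mm to the -x side of the tray's centre; axes are the tray's. Free part 160 (x) by 140 mm (y) about it; two vials stand beyond it at the +x end.
- vial_a: small amber vial, 24 mm across, 55 mm tall, standing in the far (+x) end of the tray; origin at the centre of its underside; to be left alone
- vial_b: second such vial beside it in the far end of the tray; origin at the centre of its underside; to be left alone
- pot: small white plastic pot, 26 mm across and 26 mm tall, standing on the shaker deck beside the clamp (+y side); origin at the centre of its underside; to be left alone
- jar: screw-lid glass jar, 90 mm across, 120 mm tall, on the bench; origin at the centre of its underside; to be left alone
- tray: the same tray; origin at the centre of its underside, axes as tray_spot
Things that resemble listed ones, but are neither listed nor needed, are in the scene too. Leave any black look-alike of the part that bears rack_center alone.

How it is judged:
By the outcome, as a careful person would: the job done as asked, in the order asked, and still so for the second after the job is handed in, with the robot touching nothing.
It also fails if it takes over 72 s, if anything falls off the work surface, if the arm or the gripper's body presses on something with over 40 N, if the wrist force passes 120 N, or if a joint passes its speed limit or range.

ROBOT

A 7-joint arm with a two-finger parallel gripper is mounted at the origin on the work surface. World frame = base frame: x ahead of the robot, y to its left, z up, the work surface at z = 0. Lengths are in mm, angles in rad, forces in N, time in s.
With the tool pointing down it reaches from about 425 to 1025 mm from the base axis. Payload 9.4 kg.
Tool frame: the origin (TCP) lies on the centre line of the jaws, within the pads' length; the fingertips stand robot.finger_overhang ahead of it and the grasp point (between the pads) lies 5 mm behind it (robot.finger_overhang is the distance from the TCP to the fingertips, in mm); z points along the fingers, y is the line along which they close (so a half turn about z gives the same grasp; the last joint's range is limited). The gripper opens to 85 mm and grips with 20 to 120 N. Pads are 22 mm wide; open, the fingers measure 114 mm over their backs; the gripper's body (76 mm by 85 mm) begins 54 mm behind the grasp point. The pads swing forward as they close: fully open they stand 13 mm farther back than shut.
Start: joints at [1.028, 0.599, -0.003, 1.599, 0.002, 0.943, -0.08], TCP at [325.616, -647.764, 245.275] pointing down, gripper open.
Joint ranges: [-2.57, 2.57], [-0.35, 1.97], [-1.29, 1.29], [0.11, 2.56], [-1.05, 4.19], [0.11, 1.86], [-2.63, 2.63]. Speed limits (rad/s): [2.22, 2.22, 3.01, 3.01, 3.14, 3.14, 3.14].

INTERFACE

Orientations are given as a unit quaternion [x, y, z, w].
In Python, from station import robot gives the robot as it stands.
- The arm moves only by the shell command python3 -m jog 'ROWS' [OPENING]. ROWS is JSON, a list of rows, each an object with "xyz": the shift along the tool's x, y, z in units of 40 mm (1.0 is 40 mm), a list of three; "rotation": the turn, a rotation vector about the tool's x, y, z in units of 5 degrees (1.0 is 5 degrees), a list of three. In form: [{"xyz": [dx, dy, dz], "rotation": [wx, wy, wz]}, ...]. A call has 1 to 5 rows; each row is the pose to reach, as a shift and turn from the pose commanded when the call began, along the tool's axes at that moment; what a row does not reach only later rows make up. A row lasts 1/12 s, in which the tool goes at most 41.7 mm and 7.16 degrees, less where a joint would pass 70% of its speed; a pose out of reach is approached as far as the arm can. A call with a gripper value outside its range is refused whole. OPENING is the closure in counts, from 0 (fully open) to 255 (shut), set as the call begins (- or left out, the last holds). The fingers move at their own pace and stop on an object; the grip force is fixed at half the most. Time passes only in rows, so rows that repeat a pose let the fingers close. It gives the time, the measured TCP pose, the force, the opening and the grip force at its end, in the units of the state.
- robot.get_state(): the state, without advancing time (a new reading comes with each control period).
- robot.camera(name): name is "scene" or "top" or "wrist"; returns (picture, depth): 480x640x3 uint8, red, green, blue; 480x640 float32, mm along the optical axis (not along the pixel's ray), 0 where there is no reading.
- robot.camera_info(name): a dict with "intrinsics" (3x3 intrinsics, pixels), "R" (3x3) and "t" (3): a world point X has camera coordinates R X + t; the wrist camera has in their place "T_tool_cam" (4x4, takes a point from camera to tool coordinates, whose origin is the TCP and whose axes are the flange's). Camera axes: x right, y down, z forward; pixel columns grow to the right and rows downward; lengths in mm; the calibration is good to about 2 mm. A picture is of the moment at which its call begins: read the wrist's pose just before it. camera_info takes no time and is no camera call.
- robot.job_done(): hands the job in; it is judged then, once.
Trained networks look in the newest picture that a camera, given by its name, has taken for a name from the list of things; names that differ only in an ending like _2 or _b are one class to them, and where a whole thing is asked for, a point or a joint stands for the part that bears it (a point fixed in the world has none). Each returns a list of dicts, best first, with "confidence" (0 to 1); they miss things now and then, are a little off and sometimes report something else, mostly with a low value. They report only what shows in the picture. A call takes as long as a camera call. They do not tell look-alikes from the thing itself.
- robot.outline_of(camera, label): "region" (480x640 bool, what is visible of it) and "pixel" ([column, row] in pixels, amid what is visible of it).
The state is a dict: "clock": time; "qpos": joint angles; "dq": joint speeds; "effort": joint torques, N m; "tcp_pos": TCP position; "tcp_rot": TCP orientation; "contact_force": force on the tool from outside, world axes, zero at the start; "torque": the same for the moment, N m; "grip_width": finger opening in mm; "grasp_force": force on a finger pad.
Only numpy, scipy, OpenCV 4.12 (cv2) and the standard library are available. Lean on these libraries where they do the work, as an engineer would, in place of code of your own. Each camera call takes 0.05 s, during which the arm holds its last target. There are 200 camera calls.

## Working session

There is one attempt and no reset: what is moved stays moved. The work goes in short steps, Python scripts to look and compute and a shell command to move; the robot and the scene stay as the last step left them, time stands still between calls to the robot, and variables do not carry over. Pictures are saved under pics/ and viewed, at most 10 in all, crops included, and the job is handed in when it is done.

```bash
mkdir -p pics; ls
cat > h.py <<'E'
import numpy as np, cv2
from station import robot
from scipy.spatial.transform import Rotation as Ro
def cam(n):
    s=robot.get_state(); p,d=robot.camera(n); i=robot.camera_info(n); K=np.array(i["intrinsics"])
    if n=="wrist":
        T=np.array(i["T_tool_cam"]); R=Ro.from_quat(s["tcp_rot"]).as_matrix()
        Rc=R@T[:3,:3]; tc=R@T[:3,3]+np.array(s["tcp_pos"])
    else:
        R=np.array(i["R"]); Rc=R.T; tc=-R.T@np.array(i["t"])
    v,u=np.mgrid[:480,:640]
    P=np.stack([(u-K[0,2])/K[0,0]*d,(v-K[1,2])/K[1,1]*d,d],-1)@Rc.T+tc
    P[d<=0]=np.nan
    return p,d,P,(K,Rc,tc)
def proj(X,c):
    K,Rc,tc=c; q=(np.asarray(X)-tc)@Rc; return (q@K.T)[...,:2]/q[...,2:]
def save(f,p): cv2.imwrite(f,cv2.cvtColor(p,cv2.COLOR_RGB2BGR))
E
python3 - <<'E'
from h import *
out=[]
for n in ("scene","top"):
    p,d,P,c=cam(n); out.append(p)
    print(n,c[2])
    for l in ("rack_center","shaker","tray","vial_a","pot","jar"):
        for o in robot.outline_of(n,l)[:4]:
            m=o["region"]; q=P[m]; q=q[~np.isnan(q[:,0])]
            print(l,round(o["confidence"],2),np.round(o["pixel"]),m.sum(),np.round(np.median(q,0)) if len(q) else None, np.round(np.percentile(q,98,axis=0)) if len(q) else None,np.round(np.percentile(q,2,axis=0)) if len(q) else None)
    save(f"pics/{n}0.png",p)
E
```

```text
pics
scene [1145.11528658 -311.61883467  908.65916384]
rack_center 0.97 [245. 438.] 3116 [ 808. -275.   36.] [ 852. -221.   83.] [ 740. -323.    4.]
rack_center 0.96 [346. 225.] 1628 [550. 138. 129.] [577. 188. 172.] [483. 102.  92.]
rack_center 0.73 [176. 260.] 1717 [ 313. -202.   35.] [ 356. -148.   83.] [ 270. -258.   -0.]
rack_center 0.43 [337. 253.] 5018 [583. 111.  88.] [639. 245. 109.] [406.  46.  19.]
shaker 0.57 [336. 250.] 5206 [580. 111.  88.] [640. 247. 109.] [403.  46.  14.]
tray 0.84 [231. 332.] 5882 [ 566. -181.    5.] [ 679. -107.   19.] [ 452. -252.    0.]
tray 0.43 [335. 254.] 5034 [584. 110.  88.] [640. 243. 109.] [406.  46.  18.]
tray 0.17 [257. 352.] 149 [ 657. -163.   38.] [ 663. -154.   60.] [ 646. -172.   15.]
vial_a 0.56 [238. 362.] 214 [ 658. -209.   35.] [ 664. -195.   60.] [ 629. -220.    2.]
vial_a 0.47 [257. 349.] 200 [ 656. -163.   36.] [ 663. -145.   60.] [ 617. -173.    3.]
pot 0.49 [366. 215.] 50 [526. 230. 114.] [532. 238. 117.] [513. 223.  99.]
jar 0.82 [437. 205.] 1588 [584. 425.  86.] [611. 480. 120.] [533. 403.   1.]
top [ 370.554636     99.6303
[... 335 characters left out ...]
.] [ 831. -213.   85.] [ 736. -306.    2.]
shaker 0.9 [308. 263.] 7875 [493. 148.  91.] [630. 254. 112.] [404.  52.  86.]
tray 0.91 [453. 232.] 6699 [ 560. -178.    6.] [ 676. -101.   20.] [ 454. -249.    1.]
tray 0.41 [309. 264.] 7627 [492. 147.  91.] [630. 254. 112.] [404.  53.  86.]
tray 0.39 [447. 188.] 149 [ 647. -154.   38.] [ 660. -146.   62.] [ 639. -167.    4.]
vial_a 0.57 [445. 189.] 101 [ 648. -154.   42.] [ 659. -146.   62.] [ 640. -166.   29.]
pot 0.24 [454. 233.] 6573 [ 559. -177.    6.] [ 676. -101.   20.] [ 454. -248.    1.]
jar 0.84 [171. 230.] 1969 [560. 437. 117.] [605. 487. 123.] [524. 408.  -0.]
jar 0.25 [306. 238.] 2239 [526. 152. 127.] [587. 199. 174.] [485. 107.  95.]
```

View pics/scene0.png

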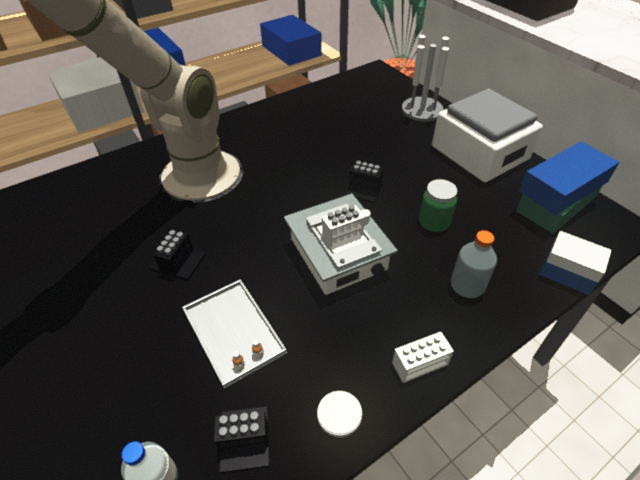

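View pics/top0.png

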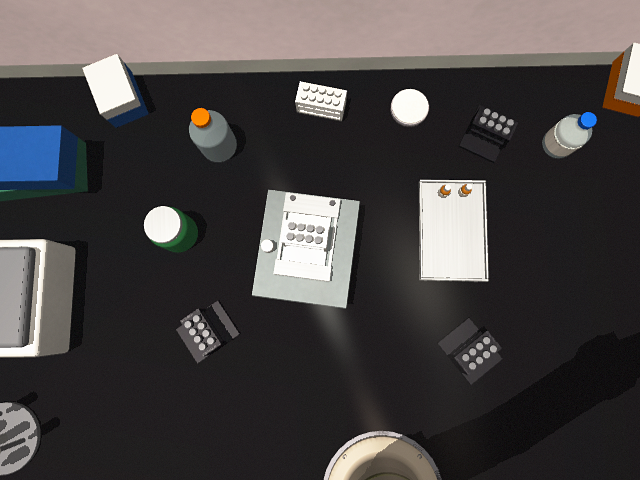

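Scene view: white rack on the shaker at (346,225), with black look-alikes at (367,173), (172,250) and (241,432) and a white tube box at (423,355). Top view: white rack in the clamp at (304,239), with black look-alikes at (204,333), (472,348) and (490,130), a white box at (322,99), the pot at (267,245), vials at (445,190) and (465,190), and the tray at (453,232). I choose the white one on the shaker. The pot is on world +y, so the shaker's x points roughly along world +x.

```bash
python3 - <<'E'
from h import *
def rect(q):
    (c,s,a)=cv2.minAreaRect(q[:,:2].astype(np.float32)); return np.round(c,1),np.round(s,1),round(a,2)
for n in ("top","scene"):
    p,d,P,c=cam(n)
    x,y,z=P[...,0],P[...,1],P[...,2]
    near=(abs(x-520)<160)&(abs(y-155)<150)
    print(n,"deck",rect(P[near&(z>84)&(z<112)]))
    m=cv2.morphologyEx((near&(z>140)&(z<180)).astype(np.uint8),cv2.MORPH_OPEN,np.ones((3,3)))>0
    for lo,hi in((125,180),(154,180),(166,180)): print(lo,hi,rect(P[m&(z>lo)&(z<hi)]),np.median(P[m&(z>lo)&(z<hi)],0).round(1))
    t=(abs(x-565)<140)&(abs(y+177)<100)
    print("tray",rect(P[t&(z>12)&(z<24)]),np.median(z[t&(abs(x-530)<40)&(abs(y+177)<40)]))
    q0=proj([520,150,130],c).astype(int); r=75
    cr=p[max(0,q0[1]-r):q0[1]+r,q0[0]-r:q0[0]+r]
    cr=cv2.resize(cr,None,fx=4,fy=4,interpolation=cv2.INTER_CUBIC); save(f"pics/crop_{n}.png",cr); print(q0)
E
python3 - <<'E'
import cv2,numpy as np
a,b=[cv2.resize(cv2.imread(f"pics/crop_{n}.png"),(400,400)) for n in("top","scene")]
cv2.imwrite("pics/crops.png",np.hstack([a,b]))
E
```

```text
top deck (array([518.6, 153.2]), array([200.4, 230.8]), 81.7)
125 180 (array([536.3, 152. ]), array([90.3, 46.8]), 81.56) [535.4 151.2 161.6]
154 180 (array([536.3, 152. ]), array([90.2, 46.8]), 81.7) [535.5 151.4 161.6]
166 180 (array([536. , 151.9]), array([69.7, 35.6]), 80.54) [536.  151.4 172. ]
tray (array([ 564.9, -175.7]), array([151.1, 230.3]), 88.15) 5.503506271576157
[306 243]
scene deck (array([517.3, 149.5]), array([201.2, 234. ]), 81.28)
125 180 (array([536.1, 148.5]), array([92. , 49.3]), 80.9) [543.9 140.5 160.3]
154 180 (array([536.1, 148.8]), array([91.4, 49.3]), 80.9) [542.7 142.8 161.6]
166 180 (array([536.4, 148.4]), array([71.1, 36.3]), 82.61) [539.  147.  169.9]
tray (array([ 564. , -178.8]), array([150.1, 233.6]), 88.21) 4.169009101769348
[338 221]
```

View pics/crops.png

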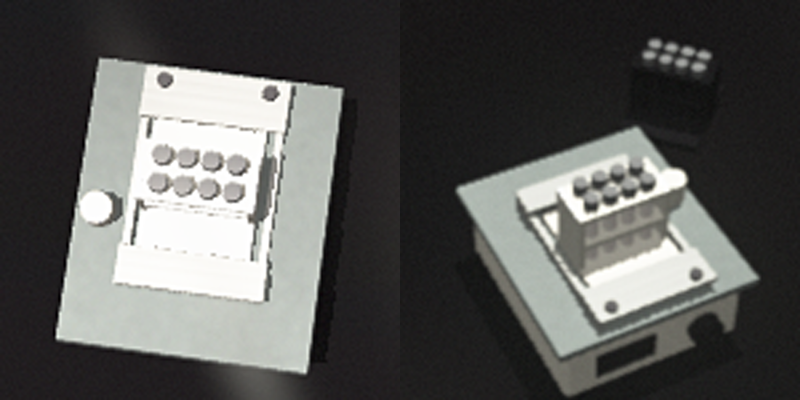

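The crop shows the white rack in the clamp, block and caps at left-crop (198,170). The lip with its two screws is at the top (+x world), and the pot is at (100,208). This confirms the choice.

```bash
cat >> h.py <<'E'
SX=np.array([np.cos(np.deg2rad(-8.3)),np.sin(np.deg2rad(-8.3)),0]); SY=np.array([-SX[1],SX[0],0])
def st():
    s=robot.get_state(); return s,np.array(s["tcp_pos"]),Ro.from_quat(s["tcp_rot"])
def to(pos,R=None):
    "units of shift and turn from present pose to target"
    s,p,r=st(); print("xyz",np.round(r.inv().apply(np.array(pos)-p)/40,3), "rot",None if R is None else np.round(np.rad2deg((r.inv()*R).as_rotvec())/5,3))
def down(yax): # tool z down, y along yax
    y=np.array(yax,float); z=np.array([0,0,-1.]); return Ro.from_matrix(np.stack([np.cross(y,z),y,z],1))
E
python3 - <<'E'
from h import *
s,p,r=st(); print(robot.finger_overhang, s["clock"],p,r.as_matrix().round(3),s["grip_width"],s["contact_force"])
for sg in(1,-1): to([536,151,245],down(sg*SX))
to([536,151,245])
E
```

```text
14.0 0.8 [ 325.6183153  -647.7721109   245.30502367] [[ 0.893  0.449 -0.   ]
 [ 0.449 -0.893 -0.   ]
 [-0.     0.    -1.   ]] 85.50064493285706 [ 0.18648403 -1.44100242 -0.35585836]
xyz [ 1.3668e+01 -1.5480e+01  6.0000e-03] rot [ 0.0000e+00  1.0000e-03 -1.1002e+01]
xyz [ 1.3668e+01 -1.5480e+01  6.0000e-03] rot [ 1.0000e-03 -0.0000e+00  2.4998e+01]
xyz [ 1.3668e+01 -1.5480e+01  6.0000e-03] rot None
```

```bash
python3 -m jog '[{"xyz":[0.4,-0.4,0],"rotation":[0,0,0]},{"xyz":[1.0,-1.1,0],"rotation":[0,0,0]},{"xyz":[1.6,-1.8,0],"rotation":[0,0,0]},{"xyz":[2.2,-2.45,0],"rotation":[0,0,0]},{"xyz":[2.8,-3.1,0],"rotation":[0,0,0]}]' 0
python3 -m jog '[{"xyz":[0.6,-0.65,0],"rotation":[0,0,0]},{"xyz":[1.2,-1.35,0],"rotation":[0,0,0]},{"xyz":[1.8,-2.0,0],"rotation":[0,0,0]},{"xyz":[2.4,-2.7,0],"rotation":[0,0,0]},{"xyz":[3.0,-3.4,0],"rotation":[0,0,0]}]'
python3 -m jog '[{"xyz":[0.6,-0.65,0],"rotation":[0,0,0]},{"xyz":[1.2,-1.35,0],"rotation":[0,0,0]},{"xyz":[1.8,-2.0,0],"rotation":[0,0,0]},{"xyz":[2.4,-2.7,0],"rotation":[0,0,0]},{"xyz":[3.0,-3.4,0],"rotation":[0,0,0]}]'
python3 -m jog '[{"xyz":[0.6,-0.65,0],"rotation":[0,0,0]},{"xyz":[1.2,-1.35,0],"rotation":[0,0,0]},{"xyz":[1.8,-2.0,0],"rotation":[0,0,0]},{"xyz":[2.3,-2.6,0],"rotation":[0,0,0]},{"xyz":[2.6,-3.0,0],"rotation":[0,0,0]}]'
python3 -m jog '[{"xyz":[0,0,0],"rotation":[0,0,-1]},{"xyz":[0,0,0],"rotation":[0,0,-2.2]},{"xyz":[0,0,0],"rotation":[0,0,-3.5]},{"xyz":[0,0,0],"rotation":[0,0,-4.8]},{"xyz":[0,0,0],"rotation":[0,0,-6]}]'
python3 -m jog '[{"xyz":[0,0,0],"rotation":[0,0,-1]},{"xyz":[0,0,0],"rotation":[0,0,-2]},{"xyz":[0,0,0],"rotation":[0,0,-3]},{"xyz":[0,0,0],"rotation":[0,0,-4]},{"xyz":[0,0,0],"rotation":[0,0,-5]}]'
python3 - <<'E'
from h import *
to([536,151,245],down(SX)); print(np.round(st()[0]["qpos"],2))
E
```

```text
clock: 1.22
tcp_pos: [370.1, -485.1, 245.4]
tcp_rot: [0.973, 0.231, 0.0, 0.0]
contact_force: [1.0, 0.2, 0.5]
grip_width: 85.3
grasp_force: 0.0
clock: 1.63
tcp_pos: [416.4, -309.7, 245.5]
tcp_rot: [0.973, 0.231, 0.0, 0.0]
contact_force: [0.7, -0.3, 0.2]
grip_width: 85.9
grasp_force: 0.0
clock: 2.05
tcp_pos: [462.5, -134.2, 245.6]
tcp_rot: [0.973, 0.231, 0.0, 0.0]
contact_force: [1.3, 0.1, -0.0]
grip_width: 84.9
grasp_force: 0.0
clock: 2.47
tcp_pos: [502.2, 21.8, 245.6]
tcp_rot: [0.973, 0.232, 0.001, -0.0]
contact_force: [0.1, -0.7, -0.1]
grip_width: 85.3
grasp_force: 0.0
clock: 2.88
tcp_pos: [501.4, 18.2, 245.4]
tcp_rot: [0.879, 0.477, 0.0, 0.0]
contact_force: [-0.5, 0.1, 0.1]
grip_width: 85.5
grasp_force: 0.0
clock: 3.3
tcp_pos: [501.4, 18.0, 245.4]
tcp_rot: [0.755, 0.656, 0.0, 0.0]
contact_force: [-0.6, -0.5, -0.2]
grip_width: 85.7
grasp_force: 0.0
xyz [3.413 0.39  0.011] rot [ 0.005 -0.     0.046]
[ 0.12  0.35 -0.35  2.09  0.18  0.73 -0.49]
```

```bash
python3 -m jog '[{"xyz":[0.7,0.08,0],"rotation":[0,0,0]},{"xyz":[1.4,0.15,0],"rotation":[0,0,0]},{"xyz":[2.2,0.25,0],"rotation":[0,0,0]},{"xyz":[2.9,0.33,0],"rotation":[0,0,0]},{"xyz":[3.4,0.39,0],"rotation":[0,0,0]}]'
python3 -m jog '[{"xyz":[0,0,0],"rotation":[0,0,0]},{"xyz":[0,0,0],"rotation":[0,0,0]}]'
python3 - <<'E'
from h import *
p,d,P,c=cam("wrist"); z=P[...,2]
save("pics/w1.png",p)
near=(abs(P[...,0]-530)<100)&(abs(P[...,1]-150)<100)
for lo,hi in((154,180),(154,164),(167,180),(86,94)):
    m=cv2.morphologyEx((near&(z>lo)&(z<hi)).astype(np.uint8),cv2.MORPH_OPEN,np.ones((3,3)))>0
    q=P[m]
    if len(q)>50: print(lo,hi,m.sum(),np.round(np.median(q,0),1),cv2.minAreaRect(q[:,:2].astype(np.float32)))
print(st()[1]); to([536,151,245],down(SX))
E
```

```text
clock: 3.72
tcp_pos: [536.9, 153.3, 245.6]
tcp_rot: [0.756, 0.655, 0.001, -0.0]
contact_force: [-0.2, -0.2, -0.1]
grip_width: 85.7
grasp_force: 0.0
clock: 3.88
tcp_pos: [536.4, 151.5, 245.2]
tcp_rot: [0.756, 0.655, 0.0, -0.0]
contact_force: [-0.2, -0.9, 0.8]
grip_width: 85.8
grasp_force: 0.0
154 180 9581 [536.9 158.2 160.1] ((536.3232421875, 151.87759399414062), (90.59905242919922, 46.088592529296875), 81.57633972167969)
154 164 5610 [536.9 162.2 159.3] ((536.3232421875, 151.87759399414062), (90.59905242919922, 46.088592529296875), 81.57633972167969)
167 180 3679 [536.6 156.  171.2] ((536.36328125, 152.13864135742188), (70.19689178466797, 35.475467681884766), 81.47821807861328)
86 94 21620 [523.3 211.5  89.3] ((529.6082763671875, 150.03305053710938), (199.91265869140625, 200.00222778320312), 89.6644287109375)
[536.17891705 150.19025508 245.10510935]
xyz [ 0.019 -0.007  0.003] rot [-0.003  0.007  0.004]
```

View pics/w1.png

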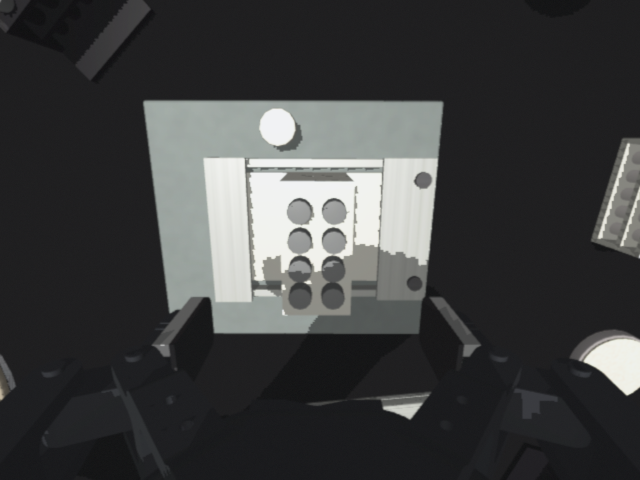

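The wrist view shows the rack block with its caps at (317,245) between the open fingers, yaw as assumed, and the lip with screws on the right at (408,228). The pot at (277,127) is clear. Descending to grip.

```bash
python3 -m jog '[{"xyz":[0.03,0,0.5],"rotation":[0,0,0]},{"xyz":[0.03,0,1.2],"rotation":[0,0,0]},{"xyz":[0.03,0,1.9],"rotation":[0,0,0]},{"xyz":[0.03,0,2.4],"rotation":[0,0,0]},{"xyz":[0.03,0,2.78],"rotation":[0,0,0]}]'
python3 -m jog '[{"xyz":[0,0,0],"rotation":[0,0,0]},{"xyz":[0,0,0],"rotation":[0,0,0]},{"xyz":[0,0,0],"rotation":[0,0,0]}]'
python3 - <<'E'
from h import *
to([536.3,151.9,134],down(SX))
E
```

```text
clock: 4.35
tcp_pos: [535.8, 149.5, 132.4]
tcp_rot: [0.757, 0.653, -0.001, -0.0]
contact_force: [0.5, -0.7, -0.6]
grip_width: 85.6
grasp_force: 0.0
clock: 4.6
tcp_pos: [537.0, 151.0, 135.0]
tcp_rot: [0.757, 0.654, 0.0, 0.0]
contact_force: [0.4, 0.3, -0.3]
grip_width: 85.6
grasp_force: 0.0
xyz [ 0.021 -0.02   0.025] rot [ 0.01  -0.001 -0.014]
```

```bash
python3 -m jog '[{"xyz":[0.02,-0.02,0.02],"rotation":[0,0,0]},{"xyz":[0.02,-0.02,0.02],"rotation":[0,0,0]},{"xyz":[0.02,-0.02,0.02],"rotation":[0,0,0]},{"xyz":[0.02,-0.02,0.02],"rotation":[0,0,0]},{"xyz":[0.02,-0.02,0.02],"rotation":[0,0,0]}]' 255
python3 -m jog '[{"xyz":[0,0,0],"rotation":[0,0,0]},{"xyz":[0,0,0],"rotation":[0,0,0]},{"xyz":[0,0,0],"rotation":[0,0,0]},{"xyz":[0,0,0],"rotation":[0,0,0]},{"xyz":[0,0,0],"rotation":[0,0,0]}]'
python3 - <<'E'
from h import *
s,p,r=st(); F=np.array(s["contact_force"]);print(F@SX,F@SY,F[2],s["torque"]); to([536.3,151.9,134],down(SX))
E
```

```text
clock: 5.02
tcp_pos: [536.4, 152.5, 134.2]
tcp_rot: [0.757, 0.654, 0.001, 0.0]
contact_force: [-1.6, -1.5, 6.1]
grip_width: 45.7
grasp_force: 62.0
clock: 5.43
tcp_pos: [536.4, 152.5, 134.2]
tcp_rot: [0.756, 0.654, 0.001, 0.0]
contact_force: [0.2, -0.6, 5.1]
grip_width: 45.4
grasp_force: 62.0
0.294748959867579 -0.6008519207908097 5.144269410500573 [-0.11798358  0.19029979  0.02954832]
xyz [-0.016 -0.     0.005] rot [ 0.017 -0.004 -0.002]
```

```bash
cat > chk.py <<'E'
import sys; from h import *
s,p,r=st(); F=np.array(s["contact_force"]); e=(r*down(SX).inv()).as_rotvec()
d=p-np.array([536.3,151.9,134])
print(f'{s["clock"]:.2f} Fx {F@SX:.1f} Fy {F@SY:.1f} Fz {F[2]:.1f} dx {d@SX:.2f} dy {d@SY:.2f} dz {d[2]:.2f} tilt {-(e@SY):.3f} roll {e@SX:.3f} yaw {e[2]:.3f} w {s["grip_width"]:.1f} g {s["grasp_force"]:.0f} My {np.array(s["torque"])@SY:.2f}')
sys.exit(abs(F@SX)>float(sys.argv[1]) or np.linalg.norm(F)>18)
E
python3 -m jog '[{"xyz":[0,0,-0.015],"rotation":[0,0,0]},{"xyz":[0,0,-0.015],"rotation":[0,0,0]},{"xyz":[0,0,-0.015],"rotation":[0,0,0]}]' >/dev/null; python3 chk.py 9 || exit
python3 -m jog '[{"xyz":[0,-0.02,0],"rotation":[0,0,0]},{"xyz":[0,-0.02,0],"rotation":[0,0,0]},{"xyz":[0,-0.02,0],"rotation":[0,0,0]}]' >/dev/null; python3 chk.py 9 || exit
python3 -m jog '[{"xyz":[0,-0.02,0],"rotation":[0,0,0]},{"xyz":[0,-0.02,0],"rotation":[0,0,0]},{"xyz":[0,-0.02,0],"rotation":[0,0,0]}]' >/dev/null; python3 chk.py 9 || exit
python3 -m jog '[{"xyz":[0,-0.02,0],"rotation":[0,0,0]},{"xyz":[0,-0.02,0],"rotation":[0,0,0]},{"xyz":[0,-0.02,0],"rotation":[0,0,0]}]' >/dev/null; python3 chk.py 9 || exit
```

```text
5.68 Fx 2.5 Fy -0.7 Fz 3.0 dx 0.10 dy 0.62 dz 0.25 tilt 0.001 roll 0.000 yaw -0.000 w 45.0 g 63 My -0.58False
```

```bash
sed -i 's/sys.exit(\(.*\))$/sys.exit(int(\1))/' chk.py
python3 -m jog '[{"xyz":[0,-0.02,-0.01],"rotation":[0,0,0]},{"xyz":[0,-0.02,-0.01],"rotation":[0,0,0]},{"xyz":[0,-0.02,-0.01],"rotation":[0,0,0]}]' >/dev/null; python3 chk.py 9 || exit
python3 -m jog '[{"xyz":[0,-0.02,0],"rotation":[0,0,0]},{"xyz":[0,-0.02,0],"rotation":[0,0,0]},{"xyz":[0,-0.02,0],"rotation":[0,0,0]}]' >/dev/null; python3 chk.py 9 || exit
python3 -m jog '[{"xyz":[0,-0.02,0],"rotation":[0,0,0]},{"xyz":[0,-0.02,0],"rotation":[0,0,0]},{"xyz":[0,-0.02,0],"rotation":[0,0,0]}]' >/dev/null; python3 chk.py 9 || exit
python3 -m jog '[{"xyz":[0,-0.02,0],"rotation":[0,0,0]},{"xyz":[0,-0.02,0],"rotation":[0,0,0]},{"xyz":[0,-0.02,0],"rotation":[0,0,0]}]' >/dev/null; python3 chk.py 9 || exit
```

```text
5.93 Fx 3.0 Fy -0.6 Fz -1.5 dx -1.14 dy 0.60 dz 0.27 tilt 0.000 roll 0.000 yaw -0.000 w 45.5 g 62 My -0.85
6.18 Fx 4.0 Fy -0.8 Fz -2.0 dx -1.96 dy 0.62 dz 0.26 tilt 0.000 roll 0.000 yaw -0.000 w 45.8 g 62 My -1.06
6.43 Fx 4.3 Fy -0.7 Fz -2.6 dx -2.87 dy 0.58 dz 0.25 tilt 0.000 roll 0.000 yaw -0.000 w 45.5 g 62 My -1.07
6.68 Fx 3.4 Fy 0.5 Fz -2.4 dx -3.74 dy 0.58 dz 0.25 tilt -0.000 roll 0.000 yaw -0.000 w 45.0 g 62 My -1.12
```

```bash
python3 -m jog '[{"xyz":[0,-0.02,0],"rotation":[0,0,0]},{"xyz":[0,-0.02,0],"rotation":[0,0,0]}]' >/dev/null; python3 chk.py 7 || exit
python3 -m jog '[{"xyz":[0,-0.02,0],"rotation":[0,0,0]},{"xyz":[0,-0.02,0],"rotation":[0,0,0]}]' >/dev/null; python3 chk.py 7 || exit
python3 -m jog '[{"xyz":[0,-0.02,0],"rotation":[0,0,0]},{"xyz":[0,-0.02,0],"rotation":[0,0,0]}]' >/dev/null; python3 chk.py 7 || exit
python3 -m jog '[{"xyz":[0,-0.02,0],"rotation":[0,0,0]},{"xyz":[0,-0.02,0],"rotation":[0,0,0]}]' >/dev/null; python3 chk.py 7 || exit
python3 -m jog '[{"xyz":[0,-0.02,0],"rotation":[0,0,0]},{"xyz":[0,-0.02,0],"rotation":[0,0,0]}]' >/dev/null; python3 chk.py 7 || exit
python3 -m jog '[{"xyz":[0,-0.02,0],"rotation":[0,0,0]},{"xyz":[0,-0.02,0],"rotation":[0,0,0]}]' >/dev/null; python3 chk.py 7 || exit
python3 -m jog '[{"xyz":[0,-0.02,0],"rotation":[0,0,0]},{"xyz":[0,-0.02,0],"rotation":[0,0,0]}]' >/dev/null; python3 chk.py 7 || exit
python3 -m jog '[{"xyz":[0,-0.02,0],"rotation":[0,0,0]},{"xyz":[0,-0.02,0],"rotation":[0,0,0]}]' >/dev/null; python3 chk.py 7 || exit
python3 -m jog '[{"xyz":[0,-0.02,0],"rotation":[0,0,0]},{"xyz":[0,-0.02,0],"rotation":[0,0,0]}]' >/dev/null; python3 chk.py 7 || exit
python3 -m jog '[{"xyz":[0,-0.02,0],"rotation":[0,0,0]},{"xyz":[0,-0.02,0],"rotation":[0,0,0]}]' >/dev/null; python3 chk.py 7 || exit
python3 -m jog '[{"xyz":[0,-0.02,0],"rotation":[0,0,0]},{"xyz":[0,-0.02,0],"rotation":[0,0,0]}]' >/dev/null; python3 chk.py 7 || exit
python3 -m jog '[{"xyz":[0,-0.02,0],"rotation":[0,0,0]},{"xyz":[0,-0.02,0],"rotation":[0,0,0]}]' >/dev/null; python3 chk.py 7 || exit
```

```text
6.85 Fx 3.4 Fy 1.1 Fz -3.1 dx -4.55 dy 0.56 dz 0.28 tilt 0.000 roll 0.000 yaw -0.000 w 45.1 g 62 My -1.15
7.02 Fx 4.5 Fy 0.9 Fz -3.2 dx -5.39 dy 0.56 dz 0.25 tilt 0.000 roll 0.000 yaw -0.000 w 45.2 g 62 My -1.13
7.18 Fx 4.4 Fy 1.5 Fz -3.0 dx -6.19 dy 0.58 dz 0.26 tilt 0.000 roll 0.000 yaw -0.000 w 45.4 g 62 My -1.16
7.35 Fx 3.3 Fy 1.1 Fz -3.3 dx -6.96 dy 0.59 dz 0.29 tilt 0.000 roll 0.000 yaw -0.000 w 45.6 g 62 My -1.20
7.52 Fx 6.0 Fy 1.0 Fz -4.7 dx -7.41 dy 0.57 dz 0.30 tilt 0.001 roll 0.000 yaw -0.000 w 45.4 g 62 My -1.43
7.68 Fx 7.7 Fy 0.5 Fz -5.4 dx -7.65 dy 0.55 dz 0.34 tilt 0.001 roll 0.001 yaw -0.000 w 45.3 g 62 My -1.98
```

```bash
python3 -m jog '[{"xyz":[0,-0.02,0],"rotation":[0,0,0]},{"xyz":[0,-0.02,0],"rotation":[0,0,0]}]' >/dev/null; python3 chk.py 10.5 || exit
python3 -m jog '[{"xyz":[0,-0.015,0],"rotation":[0,0,0]},{"xyz":[0,-0.015,0],"rotation":[0,0,0]}]' >/dev/null; python3 chk.py 10.5 || exit
python3 -m jog '[{"xyz":[0,-0.015,0],"rotation":[0,0,0]},{"xyz":[0,-0.015,0],"rotation":[0,0,0]}]' >/dev/null; python3 chk.py 10.5 || exit
```

```text
7.85 Fx 9.3 Fy 0.5 Fz -5.9 dx -7.88 dy 0.58 dz 0.42 tilt 0.002 roll 0.001 yaw -0.001 w 45.7 g 62 My -2.40
8.02 Fx 10.8 Fy 0.0 Fz -7.4 dx -8.03 dy 0.57 dz 0.50 tilt 0.003 roll 0.001 yaw -0.001 w 45.3 g 62 My -2.69
```

```bash
python3 -m jog '[{"xyz":[0,-0.015,0.015],"rotation":[0,0,0]},{"xyz":[0,-0.015,0.015],"rotation":[0,0,0]},{"xyz":[0,-0.015,0.015],"rotation":[0,0,0]}]' >/dev/null; python3 chk.py 11.5 || exit
python3 -m jog '[{"xyz":[0,-0.01,0],"rotation":[0,0,0]},{"xyz":[0,-0.01,0],"rotation":[0,0,0]},{"xyz":[0,-0.01,0],"rotation":[0,0,0]}]' >/dev/null; python3 chk.py 11.5 || exit
```

```text
8.27 Fx 11.1 Fy -0.8 Fz -0.5 dx -8.12 dy 0.60 dz 0.44 tilt 0.004 roll 0.001 yaw -0.001 w 45.8 g 63 My -2.50
8.52 Fx 11.7 Fy -1.2 Fz -1.2 dx -8.26 dy 0.60 dz 0.47 tilt 0.005 roll 0.001 yaw -0.001 w 45.7 g 63 My -2.82
```

```bash
python3 -m jog '[{"xyz":[0,-0.018,-0.03],"rotation":[-0.23,0,0]},{"xyz":[0,-0.036,-0.058],"rotation":[-0.46,0,0]},{"xyz":[0,-0.036,-0.058],"rotation":[-0.46,0,0]}]' >/dev/null; python3 chk.py 14 || exit
python3 -m jog '[{"xyz":[0,-0.018,-0.03],"rotation":[-0.23,0,0]},{"xyz":[0,-0.036,-0.058],"rotation":[-0.46,0,0]},{"xyz":[0,-0.036,-0.058],"rotation":[-0.46,0,0]}]' >/dev/null; python3 chk.py 14 || exit
```

```text
8.77 Fx 13.3 Fy -0.1 Fz -7.2 dx -10.09 dy 0.59 dz 2.82 tilt 0.046 roll 0.001 yaw -0.000 w 45.5 g 63 My -3.43
9.02 Fx 12.8 Fy -0.5 Fz -8.4 dx -11.75 dy 0.60 dz 5.02 tilt 0.085 roll 0.001 yaw -0.000 w 45.3 g 63 My -3.56
```

```bash
python3 -m jog '[{"xyz":[0,-0.015,-0.027],"rotation":[-0.23,0,0]},{"xyz":[0,-0.032,-0.054],"rotation":[-0.46,0,0]},{"xyz":[0,-0.032,-0.054],"rotation":[-0.46,0,0]}]' >/dev/null; python3 chk.py 14 || exit
python3 -m jog '[{"xyz":[0,-0.015,-0.027],"rotation":[-0.23,0,0]},{"xyz":[0,-0.032,-0.054],"rotation":[-0.46,0,0]},{"xyz":[0,-0.032,-0.054],"rotation":[-0.46,0,0]}]' >/dev/null; python3 chk.py 14 || exit
python3 -m jog '[{"xyz":[0,-0.015,-0.027],"rotation":[-0.23,0,0]},{"xyz":[0,-0.032,-0.054],"rotation":[-0.46,0,0]},{"xyz":[0,-0.032,-0.054],"rotation":[-0.46,0,0]}]' >/dev/null; python3 chk.py 14 || exit
python3 -m jog '[{"xyz":[0,-0.015,-0.027],"rotation":[-0.23,0,0]},{"xyz":[0,-0.032,-0.054],"rotation":[-0.46,0,0]},{"xyz":[0,-0.032,-0.054],"rotation":[-0.46,0,0]}]' >/dev/null; python3 chk.py 14 || exit
```

```text
9.27 Fx 14.0 Fy -1.3 Fz -8.6 dx -13.46 dy 0.61 dz 7.05 tilt 0.125 roll 0.001 yaw -0.001 w 45.1 g 63 My -3.35
9.52 Fx 13.0 Fy -1.7 Fz -8.6 dx -15.17 dy 0.62 dz 9.02 tilt 0.165 roll 0.001 yaw -0.000 w 45.7 g 63 My -3.20
9.77 Fx 13.4 Fy -0.7 Fz -7.9 dx -17.01 dy 0.64 dz 10.94 tilt 0.204 roll 0.001 yaw -0.001 w 45.2 g 63 My -2.95
10.02 Fx 13.5 Fy -0.2 Fz -7.2 dx -18.86 dy 0.61 dz 12.79 tilt 0.244 roll 0.000 yaw -0.001 w 45.1 g 63 My -2.77
```

Run:
```python
from h import *
p,d,P,c=cam("scene"); q=proj([520,150,115],c).astype(int); print(q)
save("pics/t1.png",cv2.resize(p[q[1]-65:q[1]+65,q[0]-75:q[0]+75],None,fx=4,fy=4,interpolation=cv2.INTER_CUBIC))
```

```text
[338 225]
```

View pics/t1.png

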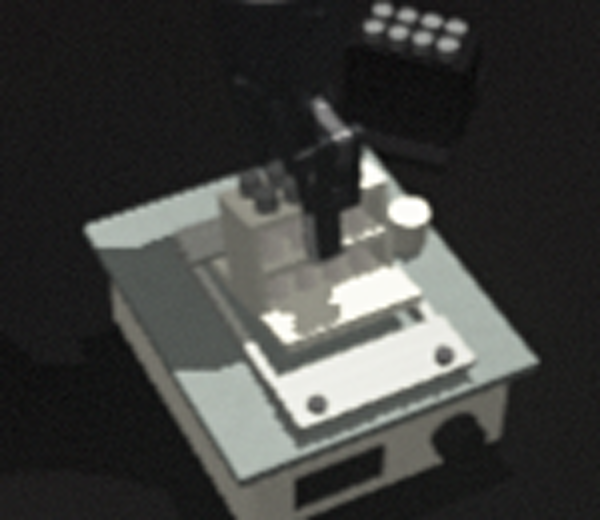

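The crop shows the rack tilted, with its front foot at (340,310) above the lip at (370,370) and free of it. Drawing it forward.

```bash
python3 -m jog '[{"xyz":[0,0.05,0.012],"rotation":[0,0,0]},{"xyz":[0,0.1,0.02],"rotation":[0,0,0]},{"xyz":[0,0.1,0.02],"rotation":[0,0,0]}]' >/dev/null; python3 chk.py 14 || exit
python3 -m jog '[{"xyz":[0,0.05,0.008],"rotation":[0,0,0]},{"xyz":[0,0.1,0.016],"rotation":[0,0,0]},{"xyz":[0,0.1,0.016],"rotation":[0,0,0]}]' >/dev/null; python3 chk.py 14 || exit
python3 -m jog '[{"xyz":[0,0.05,0.008],"rotation":[0,0,0]},{"xyz":[0,0.1,0.016],"rotation":[0,0,0]},{"xyz":[0,0.1,0.016],"rotation":[0,0,0]}]' >/dev/null; python3 chk.py 14 || exit
python3 -m jog '[{"xyz":[0,0.1,0.02],"rotation":[0,0,0]},{"xyz":[0,0.15,0.03],"rotation":[0,0,0]},{"xyz":[0,0.15,0.03],"rotation":[0,0,0]}]' >/dev/null; python3 chk.py 14 || exit
```

```text
10.32 Fx 3.7 Fy 0.6 Fz -2.3 dx -16.05 dy 0.52 dz 12.31 tilt 0.241 roll -0.000 yaw -0.000 w 45.2 g 64 My -0.42
10.57 Fx 3.2 Fy 2.1 Fz -4.0 dx -12.10 dy 0.44 dz 12.37 tilt 0.240 roll -0.000 yaw -0.000 w 45.5 g 64 My -0.26
10.82 Fx 0.5 Fy 0.4 Fz -4.4 dx -8.45 dy -0.12 dz 12.57 tilt 0.240 roll -0.001 yaw -0.000 w 45.4 g 64 My 0.43
11.07 Fx -0.2 Fy 0.4 Fz -4.2 dx -1.54 dy 0.29 dz 13.11 tilt 0.241 roll -0.000 yaw -0.001 w 45.3 g 64 My 0.44
```

```bash
python3 -m jog '[{"xyz":[0,0.07,-0.06],"rotation":[0,0,0]},{"xyz":[0,0.12,-0.22],"rotation":[0,0,0]},{"xyz":[0,0.16,-0.4],"rotation":[0,0,0]},{"xyz":[0,0.16,-0.4],"rotation":[0,0,0]}]' >/dev/null; python3 chk.py 14 || exit
python3 -m jog '[{"xyz":[0,0.06,-0.24],"rotation":[0,0,0]},{"xyz":[0,0.14,-0.55],"rotation":[0,0,0]},{"xyz":[0,0.23,-0.9],"rotation":[0,0,0]},{"xyz":[0,0.31,-1.25],"rotation":[0,0,0]}]' >/dev/null; python3 chk.py 14 || exit
python3 -m jog '[{"xyz":[0,0,0],"rotation":[0.6,0,0]},{"xyz":[0,0,0],"rotation":[1.3,0,0]},{"xyz":[0,0,0],"rotation":[2,0,0]},{"xyz":[0,0,0],"rotation":[2.5,0,0]},{"xyz":[0,0,0],"rotation":[2.75,0,0]}]' >/dev/null; python3 chk.py 14 || exit
python3 - <<'E'
from h import *
p,d,P,c=cam("wrist"); save("pics/w2.png",p)
TX=np.array([np.cos(np.deg2rad(-1.8)),np.sin(np.deg2rad(-1.8)),0])
print(st()[1],np.round(st()[0]["qpos"],2)); to([534.5,-176,215],down(TX))
E
```

```text
11.40 Fx 0.4 Fy -0.4 Fz -4.2 dx 1.07 dy 0.72 dz 31.97 tilt 0.243 roll 0.001 yaw -0.001 w 45.4 g 64 My 0.43
11.73 Fx 1.0 Fy -0.2 Fz -4.4 dx 0.38 dy 0.35 dz 82.55 tilt 0.241 roll -0.000 yaw -0.000 w 45.5 g 64 My 0.47
12.15 Fx 0.3 Fy 0.8 Fz -4.9 dx 1.53 dy 0.10 dz 82.15 tilt -0.000 roll 0.001 yaw -0.002 w 45.5 g 64 My -0.06
[538.03025734 151.58958082 215.85702206] [-0.17  0.45 -0.29  2.    0.19  0.72 -0.72]
xyz [-8.114  1.112  0.018] rot [-0.008 -0.005 -1.325]
```

View pics/w2.png

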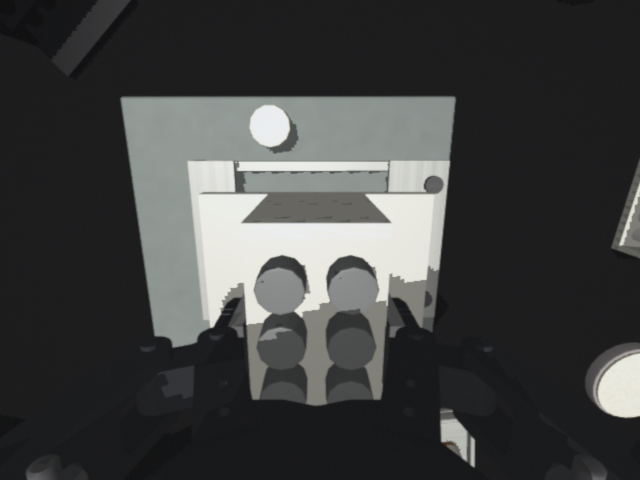

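The wrist view shows the rack held level above the deck, the clamp empty and the pot unmoved at (269,126). Carrying it to the tray.

```bash
python3 -m jog '[{"xyz":[-0.5,0.07,0],"rotation":[0,0,0]},{"xyz":[-1.3,0.18,0],"rotation":[0,0,0]},{"xyz":[-2.1,0.29,0],"rotation":[0,0,0]},{"xyz":[-2.9,0.4,0],"rotation":[0,0,0]},{"xyz":[-3.7,0.51,0],"rotation":[0,0,0]}]' >/dev/null; python3 chk.py 14 || exit
python3 -m jog '[{"xyz":[-0.8,0.11,0],"rotation":[0,0,0]},{"xyz":[-1.6,0.22,0],"rotation":[0,0,0]},{"xyz":[-2.4,0.33,0],"rotation":[0,0,0]},{"xyz":[-3.2,0.44,0],"rotation":[0,0,0]},{"xyz":[-3.9,0.54,0],"rotation":[0,0,-0.3]}]' >/dev/null
python3 -m jog '[{"xyz":[-0.3,0.04,0],"rotation":[0,0,-0.5]},{"xyz":[-0.45,0.06,0],"rotation":[0,0,-1]},{"xyz":[-0.45,0.06,0],"rotation":[0,0,-1]},{"xyz":[-0.45,0.06,0],"rotation":[0,0,-1]}]' >/dev/null
python3 - <<'E'
from h import *
TX=np.array([np.cos(np.deg2rad(-1.8)),np.sin(np.deg2rad(-1.8)),0])
p,d,P,c=cam("wrist"); s,t,r=st()
L=r.inv().apply((P-t).reshape(-1,3)).reshape(P.shape)
m=(abs(L[...,0])<60)&(abs(L[...,1])<22)&(abs(L[...,2])<45)
z=P[...,2]
print(t,s["contact_force"],"cap z-tcp",np.percentile((z-t[2])[m],[50,80,90,95]))
h,e=np.histogram((z-t[2])[m],np.arange(0,50,1)); print(h)
lm=L[m&(z-t[2]>23)&(z-t[2]<40)]; print("block x range in tool",np.percentile(lm[:,0],[0.5,99.5]))
p2,d2,P2,c2=cam("top"); 
for l in ("tray","vial_a"):
  for o in robot.outline_of("top",l): q=P2[o["region"]]; print(l,o["confidence"],np.nanmedian(q,0).round(1),cv2.minAreaRect(q[~np.isnan(q[:,0])][:,:2].astype(np.float32)))
to([534.5,-176,215],down(TX))
save("pics/w3.png",np.hstack([cv2.resize(p,(400,300)),cv2.resize(p2,(400,300))]))
E
```

```text
12.62 Fx 0.1 Fy 0.2 Fz -3.9 dx 20.53 dy -148.72 dz 81.83 tilt 0.002 roll -0.001 yaw 0.001 w 45.7 g 64 My -0.12
[ 534.63390695 -171.87029818  215.80643192] [ 0.51002001 -0.4784861  -3.36196066] cap z-tcp [25.59797814 36.66413485 37.12824866 37.42559342]
[  47   62   58   64   56   71   57   80   65   80   64   82   67   79
   96   60  101   84   82   99   97   92  124  705 5991 4745  514  266
  262  336  380  414  416  448  464  957 4783 3274  190    7    6   10
   16    8    2    0    0    0    0]
block x range in tool [-19.55458252  44.13986312]
tray 0.76 [ 550.5 -147.1    6.1] ((567.6453857421875, -176.64088439941406), (159.05459594726562, 239.06936645507812), 88.92252349853516)
vial_a 0.52 [ 647.6 -154.    40.6] ((653.875732421875, -161.44216918945312), (22.908113479614258, 33.76307678222656), 35.5081672668457)
xyz [-0.112 -0.008  0.022] rot [0.012 0.001 0.008]
```

View pics/w3.png

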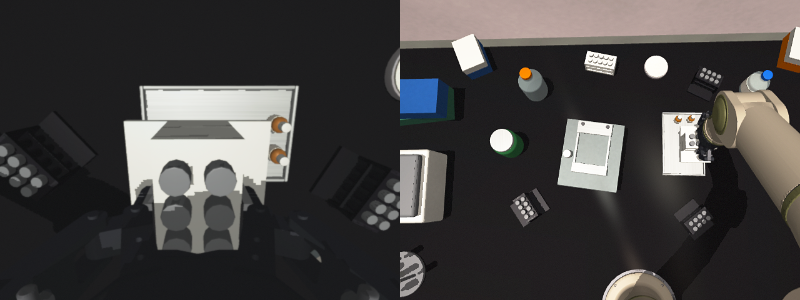

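The left panel shows the rack held level over the tray, with the vials at (280,125) and (280,157) clear. The right panel shows the arm over the tray and the pot still on the shaker at (567,153). Lowering.

```bash
python3 -m jog '[{"xyz":[-0.1,0,0.4],"rotation":[0,0,0]},{"xyz":[-0.1,0,1.0],"rotation":[0,0,0]},{"xyz":[-0.1,0,1.6],"rotation":[0,0,0]},{"xyz":[-0.1,0,2.2],"rotation":[0,0,0]},{"xyz":[-0.1,0,2.7],"rotation":[0,0,0]}]' >/dev/null
python3 -m jog '[{"xyz":[0,0,0.4],"rotation":[0,0,0]},{"xyz":[0,0,0.75],"rotation":[0,0,0]},{"xyz":[0,0,1.0],"rotation":[0,0,0]},{"xyz":[0,0,1.15],"rotation":[0,0,0]},{"xyz":[0,0,1.15],"rotation":[0,0,0]}]' >/dev/null
python3 -m jog '[{"xyz":[0,0,0],"rotation":[0,0,0]},{"xyz":[0,0,0],"rotation":[0,0,0]}]'
python3 - <<'E'
from h import *
TX=np.array([np.cos(np.deg2rad(-1.8)),np.sin(np.deg2rad(-1.8)),0]); to([534.5,-176,50],down(TX))
E
```

```text
clock: 14.57
tcp_pos: [535.3, -176.7, 62.5]
tcp_rot: [0.718, 0.696, 0.001, 0.001]
contact_force: [-0.0, -0.4, -4.0]
grip_width: 45.7
grasp_force: 64.5
xyz [ 0.018 -0.022  0.313] rot [ 0.022  0.005 -0.002]
```

```bash
cat > fz.py <<'E'
import sys; from h import *
s,p,r=st(); F=s["contact_force"]; print(round(s["clock"],2),p.round(2),np.round(F,1),np.round((r.as_matrix()[:,2]),4)); sys.exit(int(F[2]>float(sys.argv[1])))
E
python3 -m jog '[{"xyz":[0,0,0.1],"rotation":[0,0,0]},{"xyz":[0,0,0.18],"rotation":[0.02,0,0]},{"xyz":[0,0,0.22],"rotation":[0.02,0,0]},{"xyz":[0,0,0.22],"rotation":[0.02,0,0]}]' >/dev/null; python3 fz.py -2 || exit
python3 -m jog '[{"xyz":[0,0,0.02],"rotation":[0,0,0]},{"xyz":[0,0,0.02],"rotation":[0,0,0]},{"xyz":[0,0,0.02],"rotation":[0,0,0]}]' >/dev/null; python3 fz.py -1.5 || exit
python3 -m jog '[{"xyz":[0,0,0.02],"rotation":[0,0,0]},{"xyz":[0,0,0.02],"rotation":[0,0,0]},{"xyz":[0,0,0.02],"rotation":[0,0,0]}]' >/dev/null; python3 fz.py -1.5 || exit
python3 -m jog '[{"xyz":[0,0,0.02],"rotation":[0,0,0]},{"xyz":[0,0,0.02],"rotation":[0,0,0]},{"xyz":[0,0,0.02],"rotation":[0,0,0]}]' >/dev/null; python3 fz.py -1.5 || exit
python3 -m jog '[{"xyz":[0,0,0.02],"rotation":[0,0,0]},{"xyz":[0,0,0.02],"rotation":[0,0,0]},{"xyz":[0,0,0.02],"rotation":[0,0,0]}]' >/dev/null; python3 fz.py -1.5 || exit
python3 -m jog '[{"xyz":[0,0,0.02],"rotation":[0,0,0]},{"xyz":[0,0,0.02],"rotation":[0,0,0]},{"xyz":[0,0,0.02],"rotation":[0,0,0]}]' >/dev/null; python3 fz.py -1.5 || exit
```

```text
14.9 [ 534.71 -176.74   52.71] [ 0.3 -0.6 -3.7] [-0.0013 -0.     -1.    ]
15.15 [ 534.84 -176.74   52.22] [-0.7  0.4 -4.3] [-9.e-04 -1.e-04 -1.e+00]
15.4 [ 534.83 -176.72   51.39] [-0.1  0.1 -4. ] [-1.e-03 -1.e-04 -1.e+00]
15.65 [ 534.83 -176.76   50.55] [-0.4 -0.1 -3. ] [-1.e-03 -1.e-04 -1.e+00]
15.9 [ 534.83 -176.75   49.75] [ 0.6 -0.2 -3.3] [-1.e-03 -1.e-04 -1.e+00]
16.15 [ 534.87 -176.77   49.31] [-1.7 -0.2  3.8] [-6.e-04 -3.e-04 -1.e+00]
```

Contact. Relieve slightly, open and check.

```bash
python3 -m jog '[{"xyz":[0,0,-0.013],"rotation":[0,0,0]},{"xyz":[0,0,-0.013],"rotation":[0,0,0]},{"xyz":[0,0,-0.013],"rotation":[0,0,0]}]' >/dev/null; python3 fz.py 9 
python3 -m jog '[{"xyz":[0,0,0],"rotation":[0,0,0]},{"xyz":[0,0,0],"rotation":[0,0,0]},{"xyz":[0,0,0],"rotation":[0,0,0]},{"xyz":[0,0,0],"rotation":[0,0,0]},{"xyz":[0,0,0],"rotation":[0,0,0]}]' 0
python3 -m jog '[{"xyz":[0,0,0],"rotation":[0,0,0]},{"xyz":[0,0,0],"rotation":[0,0,0]},{"xyz":[0,0,0],"rotation":[0,0,0]},{"xyz":[0,0,0],"rotation":[0,0,0]},{"xyz":[0,0,0],"rotation":[0,0,0]}]' | grep -E "force|width"
```

```text
16.4 [ 534.86 -176.7    49.39] [-0.5 -0.1 -3.3] [-0.001 -0.    -1.   ]
clock: 16.82
tcp_pos: [534.9, -176.8, 49.6]
tcp_rot: [0.718, 0.696, -0.0, -0.0]
contact_force: [0.4, 0.3, -0.8]
grip_width: 85.1
grasp_force: 0.0
contact_force: [0.5, 0.3, -0.5]
grip_width: 85.3
grasp_force: 0.0
```

Released; retreat straight up and look.

```bash
python3 -m jog '[{"xyz":[0,0,-0.2],"rotation":[0,0,0]},{"xyz":[0,0,-0.6],"rotation":[0,0,0]},{"xyz":[0,0,-1.2],"rotation":[0,0,0]},{"xyz":[0,0,-1.9],"rotation":[0,0,0]},{"xyz":[0,0,-2.6],"rotation":[0,0,0]}]' >/dev/null; 
python3 -m jog '[{"xyz":[0,0,-0.7],"rotation":[0,0,0]},{"xyz":[0,0,-1.4],"rotation":[0,0,0]},{"xyz":[0,0,-1.9],"rotation":[0,0,0]},{"xyz":[0,0,-2.2],"rotation":[0,0,0]},{"xyz":[0,0,-2.2],"rotation":[0,0,0]}]' | head -4
python3 - <<'E'
from h import *
p,d,P,c=cam("wrist"); z=P[...,2]
m=(abs(P[...,0]-535)<50)&(abs(P[...,1]+177)<60)
for lo,hi in((68,80),(82,92)): q=P[m&(z>lo)&(z<hi)]; print(np.median(q,0).round(1),cv2.minAreaRect(q[:,:2].astype(np.float32)))
p2=cam("scene")[0]
save("pics/end.png",np.hstack([cv2.resize(p,(400,300)),cv2.resize(p2,(400,300))]))
E
```

```text
clock: 18.07
tcp_pos: [536.0, -177.0, 244.9]
tcp_rot: [0.718, 0.696, 0.001, 0.002]
contact_force: [0.6, -0.6, -0.4]
[ 534.6 -172.5   74.3] ((534.5184326171875, -177.45663452148438), (90.83560943603516, 46.045494079589844), 88.20531463623047)
[ 532.  -173.1   86.2] ((534.5194091796875, -177.07464599609375), (70.32306671142578, 35.48939514160156), 88.46722412109375)
```

View pics/end.png

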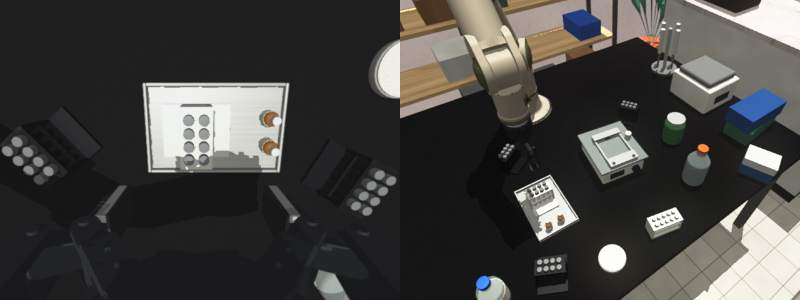

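The left panel shows the rack upright in the tray's free part at (197,138), with the vials untouched at (270,118) and (270,147). The right panel shows the clamp empty, with the pot (628,133) and jar (675,127) in place. Block top is at z 74.3 (expected 75), so it is flat on the floor.

```bash
python3 -c "
from station import robot
print(robot.job_done())"
```

```text
the job is handed in; nothing more can be done
None
```

The rack was pushed firmly home at about 12 N (peak reading 14 N, limit 22 N), tilted over the lip, taken out and set upright in the free part of the tray; the vials, pot and jar look undisturbed in the final pictures, and the job is handed in.

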